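Draw the guarded bolt of the spark box with the hooked rod

ROBOT

A 6-joint arm with a two-finger parallel gripper is mounted at the origin on the work surface. World frame = base frame: x ahead of the robot, y to its left, z up, the work surface at z = 0. Lengths are in m, angles in degrees, forces in N, time in s.
With the tool pointing down it reaches from about 0.3 to 0.75 m from the base axis. Payload 8.5 kg.
Tool frame: the origin (TCP) lies on the centre line of the jaws, within the pads' length; the fingertips stand 19 mm ahead of it and the grasp point (between the pads) is the TCP; z points along the fingers, x is the direction in which the jaws open and shut, and the axes are right-handed (so a half turn about z gives the same grasp; the last joint's range is limited). The gripper opens to 85 mm and grips with 20 to 120 N. Pads are 22 mm wide; open, the fingers measure 114 mm over their backs; the gripper's body (76 mm by 85 mm) begins 54 mm behind the grasp point. The pads swing forward as they close: fully open they stand 13 mm farther back than shut.
Start: joints at [58.482, 21.807, 74.336, -0, 83.858, -12.336], TCP at [0.181, 0.519, 0.25] pointing down, gripper open.
Joint ranges: [-178.18, 178.18], [-50.72, 133.34], [12.68, 142.11], [-81.47, 261.47], [9.98, 163.14], [-165.26, 165.26]. Speed limits (degrees/s): [136.94, 136.94, 180, 180, 180, 180].

INTERFACE

Orientations are given as a 3x3 rotation matrix whose columns are the frame's x, y, z axes.
In Python, from rig import env, cams, order gives the robot as it stands.
- The arm moves only by the tool step_arm, never from a script. Its argument "steps" is a list of rows, each an object with "xyz": the shift along the tool's x, y, z normalised to -1 to 1, where 1 is 0.04 m, a list of three; "turn": the turn, a rotation vector about the tool's x, y, z normalised to -1 to 1, where 1 is 0.08 rad, a list of three; "gripper": the gripper command: -1 is shut, 1 is fully open, values between are in proportion. A call has 1 to 20 rows; each row shifts and turns the commanded pose from where the row before left it, along the tool's axes as they then stand; what a row does not reach is not made up. A row lasts 1/12 s, in which the tool goes at most 41.7 mm and 7.16 degrees, less where a joint would pass 70% of its speed; a pose out of reach is approached as far as the arm can. A call with a number of a shift or a turn outside -1 to 1 is refused whole. A call with a gripper value outside its range is refused whole. The fingers move at their own pace and stop on an object; "squeeze" is the grip in N (left out, the last holds). Time passes only in rows, so rows that do not move let the fingers close. It gives the time, the measured TCP pose, the force and the opening at its end, in the units of the state.
- env.observe(): the state, without advancing time (a new reading comes with each control period).
- cams.get_image(name): name is "scene" or "top" or "wrist"; returns (picture, depth): 400x640x3 uint8, red, green, blue; 400x640 float32, m along the optical axis (not along the pixel's ray), 0 where there is no reading.
- cams.camera_info(name): a dict with "fx", "fy", "cx", "cy" (pixels), "extrinsics" (4x4, takes a point from camera to world coordinates). Camera axes: x right, y down, z forward; pixel columns grow to the right and rows downward; lengths in m; the calibration is good to about 2 mm. A picture is of the moment at which its call begins: read the wrist's pose just before it. camera_info takes no time and is no camera call; for the wrist camera it gives the pose at the moment of the call.
- order.close_job(): hands the job in, once; it reports no verdict.
The state is a dict: "time_s": time; "q": joint angles; "qvel": joint speeds; "joint_efforts": joint torques, N m; "position": TCP position; "tool_rot": TCP orientation; "ft_force": force on the tool from outside, world axes, zero at the start; "wrist_torque": the same for the moment, N m; "grip_width": finger opening in m.
Only numpy, scipy, OpenCV 4.12 (cv2) and the standard library are available. Lean on these libraries where they do the work, as an engineer would, in place of code of your own. Each camera call takes 0.05 s, during which the arm holds its last target. There are 200 camera calls.

TASK

The bolt that locks the spark box sits inside a yellow bar guard where no hand may go. Take the hooked rod from the blue mat, reach it in through the open front of the guard, hook the bolt's red pin and draw the bolt fully open to its stop, never touching the bolt with the gripper itself. Then lay the rod back flat on the blue mat, let go, and leave the other things on the bench undisturbed.

Things in the scene. Friction and masses are not known exactly. Their poses are not given: they have to be found in the camera images.
- rod_grip (a point): Centre of the handle of the loose hooked rod (0.15 to 0.31 kg), lying flat on the mat. Handle: orange bar 90 (along x) x 28 (y) x 28 mm (z). x runs along the rod towards the hook, z up. A dark steel shaft 10 mm thick runs on from the handle's front, its axis 4 mm below this point, to the hook at x = +190. Balance point about 20 mm ahead of this point.
- hook (a point): Corner of the rod's L-shaped hook, where the shaft's axis meets the hook bar's axis: 190 mm ahead (+x) of the handle's centre and 4 mm lower; same axes as rod_grip. The hook bar, 10 mm thick, runs from here square to the left (+y), level, its rounded end at y = +40. Its catching face looks back to -x, 5 mm behind its axis.
- guard: Fixed unit: yellow bar guard (finger cage) in front of a green spark box. Origin: centre of the guard's open front (mouth) at bench level. x points into the guard, away from the robot, y left, z up. The guard spans x = 0 to 160, y = -90 to +90, z up to 120 mm; bars 8 mm thick on roof and both sides. Green box behind: x = 170 to 320, 260 wide, 105 mm high.
- mouth (a point): Centre of the guard's open front, 60 mm above the bench; axes as the guard's. The opening is clear from y = -86 to +86 and from the floor plate (6 mm) up to 116 mm above the bench. Inside the guard only the bolt stands in the way: its bar and staples take y = -19 to +19 up to 37 mm above the bench, and the pin rises out of the bar.
- pin (a point): Mid-height point, on the axis, of the red upright pin of the bolt: round, 14 mm thick, its free part reaching from z = 37 to z = 88 above the bench (this point at z = 60). On the guard's middle plane (y = 0), at guard x = 90 mm minus the joint value. It moves with the bolt.
- bolt (a joint): Travel of the bolt in m: 0 = fully shut (tip in the spark box), 0.060 = fully open against its stop. It grows as the pin is drawn towards the guard's mouth (guard -x). It starts between 0 and 0.015. Stiff slide: about 5 N of friction, a little more when moved fast, no spring, stays where it is left.
- mat: Blue tool mat, fixed to the bench, 300 (x) x 160 (y) x 4 mm. Origin: centre of its underside, on the bench; top 4 mm above. It may lie left or right of the guard, in front of it.
- hammer: Bystander: hammer 220 mm long, lying in the tray.
- brush: Bystander: brush 200 mm long, lying in the tray.
- tray: Fixed grey tray 300 x 160 mm, 30 mm high, origin centre of its underside; lies on the side opposite to the mat.
- spray: Bystander: upright spray can, 64 mm across, 190 mm high; origin centre of its underside.
- jar: Bystander: amber jar, 70 mm across, 100 mm high; origin centre of its underside.
- angle: Bystander: piece of angle iron 160 mm long, 50 mm wide and high; origin centre of its underside.
- magnet: Bystander: red magnet block 100 x 100 x 22 mm; origin centre of its underside.
- mug: Bystander: blue mug, 80 mm across, 95 mm high; origin centre of its underside.
Things that resemble listed ones, but are neither listed nor needed, are in the scene too. There is more than one size of the part that bears rod_grip; the job needs the larger.

How it is judged:
By the outcome, as a careful person would: the job done as asked, in the order asked, and still so for the second after the job is handed in, with the robot touching nothing.
It also fails if it takes over 64 s, if anything falls off the work surface, if the arm or the gripper's body presses on something with over 40 N, if the wrist force passes 120 N, or if a joint passes its speed limit or range.

## Working session

There is one attempt and no reset: what is moved stays moved. The work goes in short steps, Python scripts to look and compute and a tool call to move; the robot and the scene stay as the last step left them, time stands still between calls to the robot, and variables do not carry over. Pictures are saved under pics/ and viewed, about 8 in all and at most 12, crops included, and the job is handed in when it is done.

Besides the shell and the picture viewer there is one more tool, called after ">>>" as a command line: name --argument value ..., lists and objects as JSON in quotes. step_arm: Moves the arm, as the interface text tells. Scaled input: -1 to 1 covers 0.04 m each way for a shift and 0.08 rad each way for a turn. Its arguments: {"type":"object","properties":{"steps":{"type":"array"},"squeeze":{"type":"number"}},"required":["steps"]}

```bash
ls; mkdir -p pics; cat > h.py <<'E'
import numpy as np, cv2
from rig import env, cams, order
def grab(name, fn=None):
    im,d=cams.get_image(name); ci=cams.camera_info(name)
    if fn: cv2.imwrite('pics/'+fn, cv2.cvtColor(im,cv2.COLOR_RGB2BGR))
    return im,d,ci
def cloud(d,ci):
    v,u=np.mgrid[:d.shape[0],:d.shape[1]]
    P=np.stack([(u-ci['cx'])/ci['fx']*d,(v-ci['cy'])/ci['fy']*d,d],-1)
    E=np.array(ci['extrinsics']); return P@E[:3,:3].T+E[:3,3]
def ray(u,v,z,ci):
    E=np.array(ci['extrinsics']); r=E[:3,:3]@np.array([(u-ci['cx'])/ci['fx'],(v-ci['cy'])/ci['fy'],1])
    return E[:3,3]+r*(z-E[2,3])/r[2]
E
python3 - <<'E'
from h import *
s=env.observe(); print({k:np.round(v,3).tolist() for k,v in s.items()})
for n in ['top','scene']:
    im,d,ci=grab(n,n+'0.png'); np.savez(n+'0.npz',im=im,d=d,E=ci['extrinsics'],k=[ci[a] for a in('fx','fy','cx','cy')])
    print(n,ci)
E
```

```text
pics
{'time_s': 0.0, 'q': [58.481, 21.842, 74.385, 0.0, 83.859, -12.337], 'qvel': [-0.031, 0.015, 0.137, 0.127, -0.078, -0.035], 'joint_efforts': [-0.0, -44.847, -23.128, -0.0, 0.005, -0.0], 'position': [0.181, 0.519, 0.25], 'tool_rot': [[0.329, 0.944, -0.001], [0.944, -0.329, -0.001], [-0.001, -0.0, -1.0]], 'ft_force': [1.046, -1.085, 0.306], 'wrist_torque': [0.04, 0.023, 0.042], 'grip_width': 0.086}
top {'fx': 417.6335031529482, 'fy': 417.6335031529482, 'cx': 322.55866780425504, 'cy': 198.37461373956137, 'extrinsics': array([[-2.88164996e-02, -9.92194252e-01,  1.21326735e-01,
         3.94212234e-01],
       [-9.99582018e-01,  2.83212390e-02, -5.80485652e-03,
        -3.49681036e-04],
       [ 2.32342182e-03, -1.21443298e-01, -9.92595651e-01,
         1.54800841e+00],
       [ 0.00000000e+00,  0.00000000e+00,  0.00000000e+00,
         1.00000000e+00]])}
scene {'fx': 441.75459197548895, 'fy': 441.75459197548895, 'cx': 315.66363467168964, 'cy': 196.71160617066744, 'extrinsics': array([[-0.82102915,  0.46768489, -0.32738659,  1.09264877],
       [ 0.5708109 ,  0.66320111, -0.48408595,  0.7828965 ],
       [-0.00927653, -0.58432451, -0.81146708,  1.39963365],
       [ 0.        ,  0.        ,  0.        ,  1.        ]])}
```

View pics/top0.png

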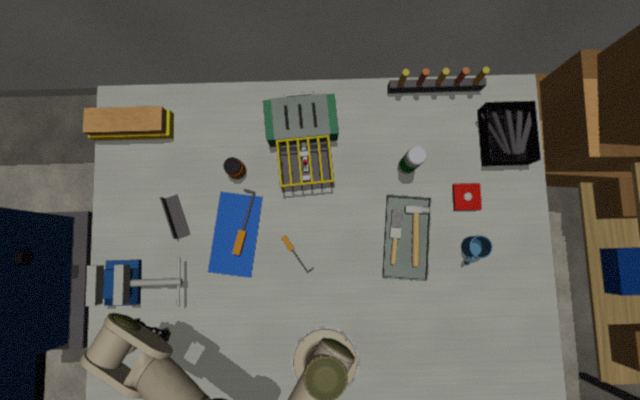

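View pics/scene0.png

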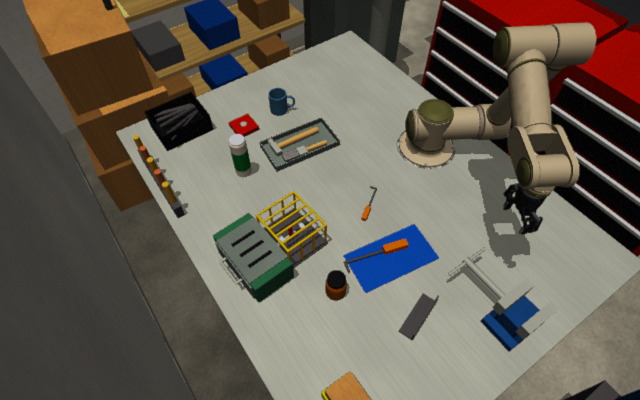

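The top view shows the large rod on the blue mat, with its handle at about (240,242) and its hook at (250,191). A small decoy rod lies at (288,243). The guard's mouth is near (306,190), the jar at (235,168), and the tray is on the right. Next I measure the positions.

```bash
cat > m.py <<'E'
from h import *
for n in ['top','scene']:
    z=np.load(n+'0.npz'); im,d=z['im'],z['d']; ci=dict(zip(('fx','fy','cx','cy'),z['k']));ci['extrinsics']=z['E']
    hsv=cv2.cvtColor(im,cv2.COLOR_RGB2HSV); C=cloud(d,ci); H,S,V=[hsv[...,i].astype(int) for i in range(3)]
    on=(C[...,0]>.1)&(C[...,0]<1.0)&(abs(C[...,1])<.6)
    def comps(m,name,zz,amin):
        k,l,st,ce=cv2.connectedComponentsWithStats((m&on).astype(np.uint8))
        for i in range(1,k):
            if st[i,4]<amin: continue
            v,u=np.nonzero(l==i); P=np.array([ray(a,b,zz,ci) for a,b in zip(u,v)])
            r=cv2.minAreaRect((P[:,:2]*1000).astype(np.float32))
            print(n,name,st[i,4],'pix',ce[i].round(),'ray mean',P.mean(0).round(3),'rect c',np.round(r[0]),np.round(r[1]),round(r[2],1),'z',np.percentile(C[l==i][:,2],[5,50,95]).round(3))
    comps((H>5)&(H<18)&(S>150)&(V>120),'orange',.032,20)
    comps((H>105)&(H<125)&(S>150)&(V>80),'mat',.004,400)
    comps(((H<5)|(H>175))&(S>150)&(V>80)&(C[...,2]<.15),'red',.088,3)
    comps((H>22)&(H<33)&(S>140)&(V>80),'yellow',.12,30)
    comps((H>60)&(H<85)&(S>90),'green',.105,60)
    # high dark pixels on mat : shaft
    comps((V<90)&(S<90)&(C[...,1]>.1)&(C[...,1]<.32)&(C[...,0]>.3)&(C[...,0]<.7)&(C[...,2]<.06),'dark',.028,15)
E
python3 m.py
```

```text
top mat 2955 pix [234. 234.] ray mean [0.459 0.319 0.004] rect c [461. 316.] [154. 293.] 81.1 z [-0.002  0.003  0.009]
top red 9 pix [305. 161.] ray mean [0.708 0.051 0.088] rect c [708.  51.] [10.  8.] 43.0 z [0.081 0.087 0.089]
top red 624 pix [467. 196.] ray mean [ 0.565 -0.517  0.088] rect c [ 565. -517.] [94. 89.] 88.4 z [0.016 0.022 0.027]
top yellow 133 pix [166. 125.] ray mean [0.846 0.534 0.12 ] rect c [846. 533.] [ 44. 103.] 67.6 z [0.042 0.048 0.055]
top yellow 865 pix [304. 160.] ray mean [0.706 0.05  0.12 ] rect c [704.  53.] [168. 191.] 3.4 z [0.009 0.122 0.128]
top green 288 pix [332. 116.] ray mean [ 0.865 -0.052  0.105] rect c [863. -52.] [163.  25.] 3.4 z [0.07  0.104 0.109]
top green 274 pix [268. 122.] ray mean [0.85  0.176 0.105] rect c [847. 176.] [163.  25.] 5.2 z [0.087 0.104 0.109]
top green 74 pix [405. 166.] ray mean [ 0.677 -0.303  0.105] rect c [ 678. -303.] [53. 33.] 36.3 z [0.063 0.097 0.131]
top dark 85 pix [285. 176.] ray mean [0.668 0.127 0.028] rect c [668. 127.] [53. 23.] 4.7 z [-0.001  0.005  0.011]
top dark 20 pix [240. 177.] ray mean [0.668 0.29
[... 1141 characters left out ...]
ow 38 pix [324. 395.] ray mean [0.934 0.574 0.12 ] rect c [933. 573.] [26. 13.] 72.3 z [0.033 0.052 0.07 ]
scene green 230 pix [241. 162.] ray mean [ 0.709 -0.289  0.105] rect c [ 710. -292.] [92. 58.] 68.8 z [0.048 0.092 0.13 ]
scene green 247 pix [232. 226.] ray mean [ 0.878 -0.052  0.105] rect c [877. -52.] [147.  24.] 4.0 z [0.102 0.106 0.112]
scene green 919 pix [272. 279.] ray mean [0.867 0.197 0.105] rect c [865. 197.] [160.  69.] 3.8 z [0.018 0.093 0.109]
scene dark 252 pix [314. 245.] ray mean [0.664 0.136 0.028] rect c [662. 134.] [88. 50.] 3.9 z [0.002 0.007 0.013]
scene dark 111 pix [360. 259.] ray mean [0.565 0.27  0.028] rect c [552. 271.] [ 39. 150.] 87.2 z [0.013 0.019 0.025]
```

```bash
python3 - <<'E'
import cv2,numpy as np
a=cv2.imread('pics/top0.png')[120:290,190:350]; a=cv2.resize(a,None,fx=3.5,fy=3.5,interpolation=cv2.INTER_CUBIC)
cv2.imwrite('pics/c0.png',a)
E
```

```text
(no output)
```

View pics/c0.png

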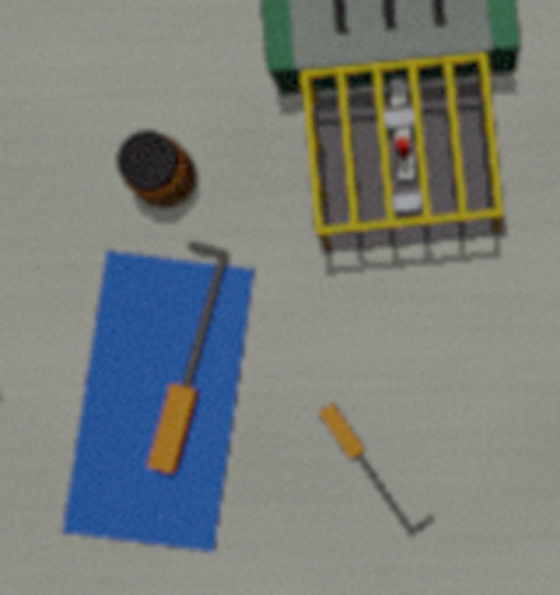

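The handle centre is at about (0.432, 0.301) with yaw about -16°. The guard's yaw is +3.7° and its mouth is at about (0.624, 0.046). The pin is at guard x of about 84 mm, so the joint is at about 6 mm. I'll go above the handle and look again.

>>> step_arm --steps '[{"xyz":[-0.256,0.665,0],"turn":[0,0,0],"gripper":1},{"xyz":[-0.256,0.665,0],"turn":[0,0,0],"gripper":1},{"xyz":[-0.256,0.665,0],"turn":[0,0,0],"gripper":1},{"xyz":[-0.256,0.665,0],"turn":[0,0,0],"gripper":1},{"xyz":[-0.256,0.665,0],"turn":[0,0,0],"gripper":1},{"xyz":[-0.256,0.665,0],"turn":[0,0,0],"gripper":1},{"xyz":[-0.256,0.665,0],"turn":[0,0,0],"gripper":1},{"xyz":[-0.256,0.665,0],"turn":[0,0,0],"gripper":1},{"xyz":[-0.256,0.665,0],"turn":[0,0,0],"gripper":1},{"xyz":[-0.256,0.665,0],"turn":[0,0,0],"gripper":1},{"xyz":[-0.256,0.665,0],"turn":[0,0,0],"gripper":1},{"xyz":[-0.256,0.665,0],"turn":[0,0,0],"gripper":1},{"xyz":[0,0,0],"turn":[0,0,-0.61],"gripper":1},{"xyz":[0,0,0],"turn":[0,0,0],"gripper":1},{"xyz":[0,0,0],"turn":[0,0,0],"gripper":1},{"xyz":[0,0,0],"turn":[0,0,0],"gripper":1}]'

```text
time_s: 1.43
position: [0.4412, 0.2989, 0.2502]
tool_rot: [[0.282, 0.959, -0.0], [0.959, -0.282, -0.0], [-0.0, -0.0, -1.0]]
ft_force: [0.9, 0.2, 0.5]
grip_width: 0.085
```

```bash
cat > rod.py <<'E'
from h import *
import sys
s=env.observe(); print(s['position'].round(4), np.array(s['tool_rot']).round(3).tolist(), np.array(s['ft_force']).round(2),s['grip_width'],s['time_s'])
im,d,ci=grab('wrist',sys.argv[1]); hsv=cv2.cvtColor(im,cv2.COLOR_RGB2HSV); H,S,V=[hsv[...,i].astype(int) for i in range(3)]
C=cloud(d,ci)
for n,m,z in (('orange',(H>5)&(H<18)&(S>150)&(V>90),.032),('dark',(V<90)&(S<110)&(C[...,2]>.008)&(C[...,2]<.05)&(C[...,0]>.3),.019)):
    k,l,st,ce=cv2.connectedComponentsWithStats(m.astype(np.uint8))
    for i in range(1,k):
        if st[i,4]<300: continue
        v,u=np.nonzero(l==i); P=np.array([ray(a,b,z,ci) for a,b in zip(u,v)])
        r=cv2.minAreaRect((P[:,:2]*1000).astype(np.float32))
        print(n,st[i,4],ce[i].round(),'rect',np.round(r[0]),np.round(r[1]),round(r[2],1),'z',np.percentile(C[l==i][:,2],[5,50,95]).round(3))
E
python3 rod.py w1.png
```

```text
[0.4412 0.2989 0.2502] [[0.282, 0.959, -0.0], [0.959, -0.282, -0.0], [-0.0, -0.0, -1.0]] [0.94 0.23 0.54] 0.08498455486909894 1.4333
orange 1678 [322. 157.] rect [430. 299.] [25. 89.] 74.1 z [0.03  0.032 0.033]
orange 700 [186. 189.] rect [419. 134.] [57. 18.] 33.5 z [0.015 0.018 0.02 ]
orange 328 [392. 346.] rect [719. 318.] [63. 24.] 64.6 z [0.071 0.074 0.078]
dark 2574 [550. 171.] rect [535. 561.] [191.  25.] 18.5 z [0.011 0.033 0.049]
dark 301 [120. 141.] rect [352.  86.] [94. 26.] 48.2 z [0.008 0.009 0.011]
dark 578 [325. 253.] rect [549. 276.] [ 40. 140.] 79.4 z [0.015 0.018 0.019]
```

View pics/w1.png

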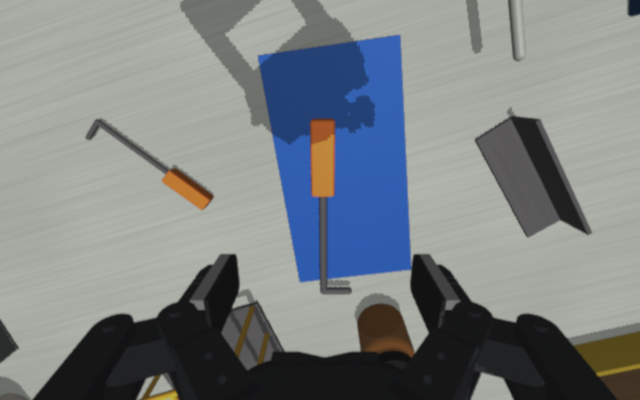

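The wrist view shows the rod centred: handle at (322,157), shaft straight down to the hook at (325,290), hook bar on the jar side. The handle fix agrees to 2 mm, so I descend and grip.

>>> step_arm --steps '[{"xyz":[-0.01,0,0.62],"turn":[0,0,0],"gripper":1},{"xyz":[-0.01,0,0.62],"turn":[0,0,0],"gripper":1},{"xyz":[0,0,0.62],"turn":[0,0,0],"gripper":1},{"xyz":[0,0,0.62],"turn":[0,0,0],"gripper":1},{"xyz":[0,0,0.62],"turn":[0,0,0],"gripper":1},{"xyz":[0,0,0.62],"turn":[0,0,0],"gripper":1},{"xyz":[0,0,0.62],"turn":[0,0,0],"gripper":1},{"xyz":[0,0,0.62],"turn":[0,0,0],"gripper":1},{"xyz":[0,0,0.2],"turn":[0,0,0],"gripper":1},{"xyz":[0,0,0.2],"turn":[0,0,0],"gripper":1},{"xyz":[0,0,0.2],"turn":[0,0,0],"gripper":1},{"xyz":[0,0,0],"turn":[0,0,0],"gripper":1},{"xyz":[0,0,0],"turn":[0,0,0],"gripper":1}]'

```text
time_s: 2.57
position: [0.4418, 0.298, 0.0285]
tool_rot: [[0.282, 0.959, 0.001], [0.959, -0.282, 0.0], [0.001, 0.001, -1.0]]
ft_force: [0.8, 0.4, 1.0]
grip_width: 0.0855
```

>>> step_arm --steps '[{"xyz":[0,0,0],"turn":[0,0,0],"gripper":-1},{"xyz":[0,0,0],"turn":[0,0,0],"gripper":-1},{"xyz":[0,0,0],"turn":[0,0,0],"gripper":-1},{"xyz":[0,0,0],"turn":[0,0,0],"gripper":-1},{"xyz":[0,0,0],"turn":[0,0,0],"gripper":-1},{"xyz":[0,0,0],"turn":[0,0,0],"gripper":-1},{"xyz":[0,0,0],"turn":[0,0,0],"gripper":-1},{"xyz":[0,0,0],"turn":[0,0,0],"gripper":-1},{"xyz":[0,0,0],"turn":[0,0,0],"gripper":-1},{"xyz":[0,0,0],"turn":[0,0,0],"gripper":-1},{"xyz":[0,0,0],"turn":[0,0,0],"gripper":-1},{"xyz":[0,0,0],"turn":[0,0,0],"gripper":-1}]' --squeeze 70

```text
time_s: 3.57
position: [0.4418, 0.2978, 0.0284]
tool_rot: [[0.282, 0.959, 0.001], [0.959, -0.282, 0.0], [0.001, 0.001, -1.0]]
ft_force: [-0.7, -1.0, 6.2]
grip_width: 0.0265
```

>>> step_arm --steps '[{"xyz":[0,0,-0.2],"turn":[0,0,0],"gripper":-1},{"xyz":[0,0,-0.4],"turn":[0,0,0],"gripper":-1},{"xyz":[0,0,-0.4],"turn":[0,0,0],"gripper":-1},{"xyz":[0,0,-0.5],"turn":[0,0,0],"gripper":-1},{"xyz":[0,-0.25,-0.5],"turn":[0,0,0],"gripper":-1},{"xyz":[0,-0.25,-0.5],"turn":[0,0,0],"gripper":-1},{"xyz":[0,-0.25,-0.5],"turn":[0,0,0],"gripper":-1},{"xyz":[0,-0.25,0],"turn":[0,0,0],"gripper":-1},{"xyz":[0,0,0],"turn":[0,0,0],"gripper":-1}]'

```text
time_s: 4.32
position: [0.4017, 0.3094, 0.1484]
tool_rot: [[0.281, 0.96, 0.0], [0.96, -0.281, 0.0], [0.001, 0.0, -1.0]]
ft_force: [-0.1, 0.5, -2.3]
grip_width: 0.0264
```

>>> step_arm --steps '[{"xyz":[-0.4,0.125,0],"turn":[0,0,0],"gripper":-1},{"xyz":[-0.6,0.1875,0],"turn":[0,0,0],"gripper":-1},{"xyz":[-0.7,0.21875,0],"turn":[0,0,0],"gripper":-1},{"xyz":[-0.7,0.21875,0],"turn":[0,0,0],"gripper":-1},{"xyz":[-0.7,0.21875,0],"turn":[0,0,0],"gripper":-1},{"xyz":[-0.7,0.21875,0],"turn":[0,0,0],"gripper":-1},{"xyz":[-0.7,0.21875,0],"turn":[0,0,0],"gripper":-1},{"xyz":[-0.7,0.21875,0],"turn":[0,0,0],"gripper":-1},{"xyz":[-0.7,0.21875,0],"turn":[0,0,0],"gripper":-1},{"xyz":[-0.7,0.21875,0],"turn":[0,0,0],"gripper":-1},{"xyz":[-0.6,0.1875,0],"turn":[0,0,0],"gripper":-1},{"xyz":[-0.5,0.15625,0],"turn":[0,0,0],"gripper":-1},{"xyz":[0,0,0],"turn":[0,0,-0.73],"gripper":-1},{"xyz":[0,0,0],"turn":[0,0,-0.73],"gripper":-1},{"xyz":[0,0,0],"turn":[0,0,-0.73],"gripper":-1},{"xyz":[0,0,0],"turn":[0,0,-0.73],"gripper":-1},{"xyz":[0,0,0],"turn":[0,0,-0.73],"gripper":-1},{"xyz":[0,0,0],"turn":[0,0,-0.73],"gripper":-1},{"xyz":[0,0,0],"turn":[0,0,0],"gripper":-1},{"xyz":[0,0,0],"turn":[0,0,0],"gripper":-1}]'

```text
time_s: 5.98
position: [0.4084, -0.0137, 0.1471]
tool_rot: [[-0.063, 0.998, -0.002], [0.998, 0.063, 0.0], [0.001, -0.002, -1.0]]
ft_force: [-0.3, -0.6, -1.7]
grip_width: 0.0268
```

```bash
python3 - <<'E'
from h import *
for n in ('scene','wrist'):
    im,d,ci=grab(n,n+'2.png'); np.savez(n+'2.npz',im=im,d=d,E=ci['extrinsics'],k=[ci[a] for a in('fx','fy','cx','cy')])
a=cv2.imread('pics/scene2.png')[130:310,210:460]; a=cv2.resize(a,None,fx=2,fy=2,interpolation=cv2.INTER_CUBIC)
b=cv2.imread('pics/wrist2.png');b=cv2.resize(b,(500,312))
c=np.zeros((680,500,3),np.uint8)[:672]; cv2.imwrite('pics/c2.png',cv2.resize(np.vstack([a,b]),None,fx=.88,fy=.88))
E
```

```text
(no output)
```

View pics/c2.png

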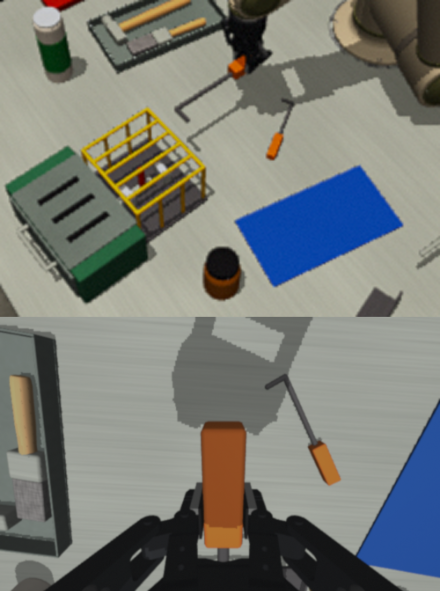

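The rod is held and the hook is free in the air at about (178,110) in the crop, with the decoy and other items untouched. I'll measure the held rod's hook and level from depth.

```bash
cat > hk.py <<'E'
from h import *
s=env.observe(); p=s['position']; R=np.array(s['tool_rot'])
Q=[]
for n in ('scene','top'):
    im,d,ci=grab(n); C=cloud(d,ci); hsv=cv2.cvtColor(im,cv2.COLOR_RGB2HSV)
    L=(C-p)@R   # tool frame: x left, y fwd, z down
    m=(L[...,1]>.05)&(L[...,1]<.22)&(abs(L[...,0])<.08)&(abs(L[...,2])<.05)&(hsv[...,1]<110)
    P=L[m]*1000; print(n,len(P))
    for lo in range(50,215,20):
        q=P[(P[:,1]>=lo)&(P[:,1]<lo+20)]
        if len(q): print(lo,len(q),'x',np.percentile(q[:,0],[5,50,95]).round(1),'z',np.percentile(q[:,2],[5,50,95]).round(1),'ymax',q[:,1].max().round(1))
E
python3 hk.py
```

```text
scene 118
50 14 x [-4.4  1.9  5.5] z [ 5.   9.3 14.2] ymax 70.0
70 13 x [-4.   1.   2.8] z [ 5.2 12.  17.6] ymax 89.8
90 15 x [-4.8  1.6  5.4] z [ 5.6  8.6 13.4] ymax 109.3
110 13 x [-2.8  1.9  5.1] z [ 3.6  8.4 14. ] ymax 127.3
130 14 x [-4.   0.7  5.7] z [ 3.9  8.3 14.1] ymax 147.9
150 15 x [-3.4  1.7  6.5] z [ 3.8  8.  13.6] ymax 168.1
170 34 x [-1.2 17.2 36. ] z [ 4.5  9.2 13.9] ymax 184.0
top 137
50 9 x [-4.7 -1.1  2.5] z [ 5.3  7.1 12.7] ymax 67.6
70 18 x [-3.   0.9  4.7] z [ 6.  11.4 15.8] ymax 88.4
90 18 x [-4.6 -0.7  3.4] z [ 9.  12.  15.6] ymax 109.8
110 18 x [-3.4  0.5  4.4] z [ 5.5 10.2 14. ] ymax 129.6
130 16 x [-4.4 -0.8  3.3] z [ 6.5 12.  16.9] ymax 149.8
150 17 x [-3.8  0.3  4.4] z [ 7.2 10.2 17.3] ymax 170.0
170 40 x [-1.8 15.6 36.4] z [ 8.  12.  17.6] ymax 183.1
210 1 x [-47. -47. -47.] z [42.9 42.9 42.9] ymax 216.4
```

The held rod is straight and level, with the hook 178 mm ahead of the TCP, the shaft axis about 14 mm below it, and the bar to the left. I'll shift right, go down to shaft height of about 62 mm, and enter.

>>> step_arm --steps '[{"xyz":[-0.2,0,0.44],"turn":[0,0,0],"gripper":-1},{"xyz":[-0.21,0,0.44],"turn":[0,0,0],"gripper":-1},{"xyz":[0,0,0.44],"turn":[0,0,0],"gripper":-1},{"xyz":[0,0,0.44],"turn":[0,0,0],"gripper":-1},{"xyz":[0,0,0],"turn":[0,0,0],"gripper":-1},{"xyz":[0,0,0],"turn":[0,0,0],"gripper":-1},{"xyz":[0,0,0],"turn":[0,0,0],"gripper":-1}]'

```text
time_s: 6.77
position: [0.4101, -0.0301, 0.0782]
tool_rot: [[-0.064, 0.998, 0.001], [0.998, 0.064, -0.0], [-0.0, 0.001, -1.0]]
ft_force: [-1.1, -0.7, -2.1]
grip_width: 0.0267
```

```bash
cat > g.py <<'E'
from h import *
O=np.array([.624,.046]);a=np.radians(3.7);G=np.array([[np.cos(a),-np.sin(a)],[np.sin(a),np.cos(a)]])
s=env.observe(); p=s['position']; R=np.array(s['tool_rot'])
print('t',s['time_s'],'tcp guard',((p[:2]-O)@G).round(4),p[2].round(4),'hook',((p+R@[0,.178,.014])[:2]-O)@G,'yaw',np.degrees(np.arctan2(R[1,1],R[0,1])).round(2),'F',np.array(s['ft_force']).round(1))
im,d,ci=grab('top'); C=cloud(d,ci); hsv=cv2.cvtColor(im,cv2.COLOR_RGB2HSV)
m=((hsv[...,0]<6)|(hsv[...,0]>174))&(hsv[...,1]>140)&(hsv[...,2]>70); m[:140]=0;m[195:]=0;m[:,280:340]&=True;m[:,:280]=0;m[:,340:]=0
v,u=np.nonzero(m)
if len(u): print('pin px',u.mean(),v.mean(),len(u),'guard',(ray(u.mean(),v.mean(),.088,ci)[:2]-O)@G, 'z',np.median(C[m][:,2]))
E
python3 g.py
```

```text
t 6.7667 tcp guard [-0.2183 -0.0621] 0.0782 hook [-0.04033501 -0.06214121] yaw 3.69 F [-1.1 -0.7 -2.1]
pin px 304.3636363636364 161.0909090909091 11 guard [0.08441626 0.00056912] z 0.08674971089034433
```

>>> step_arm --steps '[{"xyz":[0,0.3,0],"turn":[0,0,0],"gripper":-1},{"xyz":[0,0.4,0],"turn":[0,0,0],"gripper":-1},{"xyz":[0,0.4,0],"turn":[0,0,0],"gripper":-1},{"xyz":[0,0.4,0],"turn":[0,0,0],"gripper":-1},{"xyz":[0,0.4,0],"turn":[0,0,0],"gripper":-1},{"xyz":[0,0.4,0],"turn":[0,0,0],"gripper":-1},{"xyz":[0,0.4,0],"turn":[0,0,0],"gripper":-1},{"xyz":[0,0.4,0],"turn":[0,0,0],"gripper":-1},{"xyz":[0,0.4,0],"turn":[0,0,0],"gripper":-1},{"xyz":[0,0.2,0],"turn":[0,0,0],"gripper":-1},{"xyz":[0,0,0],"turn":[0,0,0],"gripper":-1},{"xyz":[0,0,0],"turn":[0,0,0],"gripper":-1}]'

```text
time_s: 7.82
position: [0.557, -0.0203, 0.0778]
tool_rot: [[-0.065, 0.998, -0.0], [0.998, 0.065, -0.0], [-0.0, -0.0, -1.0]]
ft_force: [-0.3, -0.7, -2.0]
grip_width: 0.027
```

```bash
python3 g.py; python3 - <<'E'
from h import *
grab('top','t3.png');grab('scene','s3.png')
a=cv2.imread('pics/t3.png')[90:240,240:380]; a=cv2.resize(a,(560,600),interpolation=cv2.INTER_CUBIC)
cv2.imwrite('pics/c3.png',a)
E
```

```text
t 7.8167 tcp guard [-0.0711 -0.0619] 0.0778 hook [ 0.10686767 -0.06186997] yaw 3.7 F [-0.3 -0.7 -2. ]
pin px 304.5 161.0 10 guard [8.46996501e-02 5.67103675e-05] z 0.08632200123301448
```

View pics/c3.png

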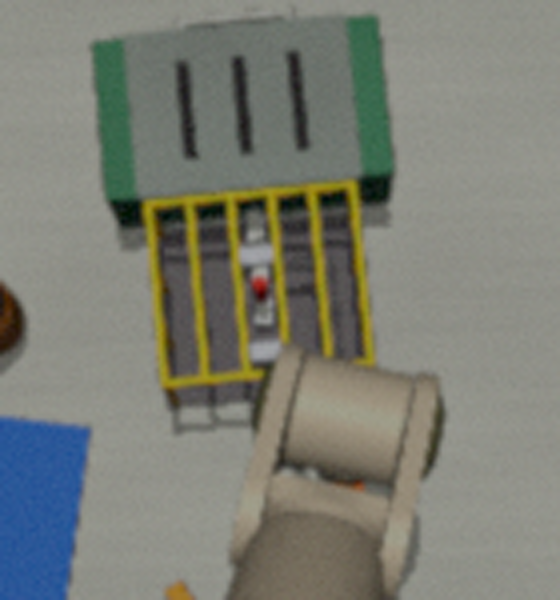

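The crop shows the guard with the pin at (260,287) and faint dark bars right of it around (300,270–290). One of these should be the hook bar, so I'll check by depth before moving left.

```bash
python3 - <<'E'
from h import *
from g import O,G
for n in('top','scene'):
    im,d,ci=grab(n); C=cloud(d,ci); g=(C[...,:2]-O)@G
    hsv=cv2.cvtColor(im,cv2.COLOR_RGB2HSV)
    m=(g[...,0]>.06)&(g[...,0]<.15)&(g[...,1]<.03)&(g[...,1]>-.08)&(C[...,2]>.05)&(C[...,2]<.08)&(hsv[...,1]<110)
    P=np.c_[g[m],C[m][:,2]]*1000
    print(n); print(P[np.argsort(P[:,1])].round(0).astype(int).tolist())
E
```

```text
t 7.9667 tcp guard [-0.0716 -0.0619] 0.0777 hook [ 0.10643629 -0.0619889 ] yaw 3.68 F [-0.6  1.1 -1.9]
pin px 304.5 161.0 10 guard [8.46996501e-02 5.67103675e-05] z 0.08604197699233951
top
[[91, -67, 66], [88, -66, 62], [82, -66, 71], [78, -66, 72], [76, -65, 67], [72, -65, 68], [109, -65, 66], [68, -65, 69], [66, -64, 62], [105, -64, 70], [102, -64, 65], [61, -64, 69], [97, -64, 73], [94, -63, 71], [90, -63, 69], [87, -63, 66], [82, -62, 73], [80, -62, 66], [77, -62, 63], [73, -61, 65], [109, -61, 68], [69, -61, 64], [105, -61, 70], [66, -61, 62], [103, -61, 63], [111, -47, 66], [107, -46, 67], [103, -46, 68], [107, -43, 68], [105, -43, 62], [107, -39, 69], [104, -39, 66], [109, -36, 64], [105, -35, 63], [109, -32, 65], [106, -32, 61], [101, -31, 67], [108, -28, 72], [104, -28, 71], [102, -28, 66], [110, -25, 64], [104, -25, 72], [81, -4, 51]]
scene
[[107, -69, 64], [85, -68, 64], [72, -68, 65], [95, -66, 68], [69, -65, 66], [110, -64, 65], [83, -64, 72], [79, -64, 63], [93, -64, 62], [75, -64, 59], [79, -64, 69], [66, -63, 71], [97, -63, 69], [62, -62, 74], [102, -62, 73], [81, -62, 60], [89, -62, 68], [93, -62, 72], [76, -61, 69], [86, -61, 59], [85, -61, 72], [107, -61, 74], [103, -61, 70], [86, -60, 67], [64, -60, 73], [100, -60, 68], [68, -60, 71], [64, -59, 67], [91, -59, 66], [73, -59, 69], [109, -59, 64], [109, -58, 72], [96, -58, 66], [70, -58, 67], [105, -57, 69], [103, -43, 64], [108, -42, 65], [111, -38, 66], [107, -36, 71], [109, -35, 67], [105, -34, 71], [111, -32, 67], [108, -29, 73], [105, -27, 73], [101, -27, 63], [110, -27, 71], [107, -26, 63], [111, -25, 69], [107, -25, 72]]
```

Depth confirms the shaft at guard y -62 mm and the hook bar axis at x 106 mm, 9 mm clear beyond the pin. I'll slide left, then pull slowly.

>>> step_arm --steps '[{"xyz":[0.2,0,0],"turn":[0,0,0],"gripper":-1},{"xyz":[0.2,0,0],"turn":[0,0,0],"gripper":-1},{"xyz":[0.2,0,0],"turn":[0,0,0],"gripper":-1},{"xyz":[0.2,0,0],"turn":[0,0,0],"gripper":-1},{"xyz":[0.15,0,0],"turn":[0,0,0],"gripper":-1},{"xyz":[0.1,0,0],"turn":[0,0,0],"gripper":-1},{"xyz":[0,0,0],"turn":[0,0,0],"gripper":-1},{"xyz":[0,0,0],"turn":[0,0,0],"gripper":-1}]'

```text
time_s: 8.78
position: [0.5547, 0.0217, 0.0775]
tool_rot: [[-0.065, 0.998, 0.0], [0.998, 0.065, -0.0], [-0.0, 0.0, -1.0]]
ft_force: [0.2, 0.0, -1.4]
grip_width: 0.0264
```

>>> step_arm --steps '[{"xyz":[0,-0.1,0],"turn":[0,0,0],"gripper":-1},{"xyz":[0,-0.1,0],"turn":[0,0,0],"gripper":-1},{"xyz":[0,-0.1,0],"turn":[0,0,0],"gripper":-1},{"xyz":[0,-0.1,0],"turn":[0,0,0],"gripper":-1},{"xyz":[0,-0.1,0],"turn":[0,0,0],"gripper":-1},{"xyz":[0,-0.1,0],"turn":[0,0,0],"gripper":-1},{"xyz":[0,-0.1,0],"turn":[0,0,0],"gripper":-1},{"xyz":[0,-0.1,0],"turn":[0,0,0],"gripper":-1},{"xyz":[0,0,0],"turn":[0,0,0],"gripper":-1}]'

```text
time_s: 9.53
position: [0.5226, 0.0191, 0.0778]
tool_rot: [[-0.064, 0.998, 0.001], [0.998, 0.064, -0.0], [-0.0, 0.001, -1.0]]
ft_force: [3.4, -0.5, -3.0]
grip_width: 0.0266
```

```bash
python3 g.py
```

```text
t 9.5333 tcp guard [-0.1029 -0.0203] 0.0778 hook [ 0.07510949 -0.02043338] yaw 3.65 F [ 3.4 -0.5 -3. ]
pin px 305.09090909090907 167.36363636363637 11 guard [ 6.15572707e-02 -6.05618301e-06] z 0.08768532314801458
```

The bolt is following: the pin is now at 62 mm. I keep pulling towards the stop at about 30 mm.

>>> step_arm --steps '[{"xyz":[0,-0.08,0],"turn":[0,0,0],"gripper":-1},{"xyz":[0,-0.08,0],"turn":[0,0,0],"gripper":-1},{"xyz":[0,-0.08,0],"turn":[0,0,0],"gripper":-1},{"xyz":[0,-0.08,0],"turn":[0,0,0],"gripper":-1},{"xyz":[0,-0.08,0],"turn":[0,0,0],"gripper":-1},{"xyz":[0,-0.08,0],"turn":[0,0,0],"gripper":-1},{"xyz":[0,-0.08,0],"turn":[0,0,0],"gripper":-1},{"xyz":[0,-0.08,0],"turn":[0,0,0],"gripper":-1},{"xyz":[0,-0.04,0],"turn":[0,0,0],"gripper":-1},{"xyz":[0,0,0],"turn":[0,0,0],"gripper":-1}]'

```text
time_s: 10.42
position: [0.4958, 0.0174, 0.0777]
tool_rot: [[-0.064, 0.998, 0.001], [0.998, 0.064, -0.0], [-0.0, 0.001, -1.0]]
ft_force: [4.5, -0.0, -3.1]
grip_width: 0.0268
```

>>> step_arm --steps '[{"xyz":[0,-0.04,0],"turn":[0,0,0],"gripper":-1},{"xyz":[0,-0.04,0],"turn":[0,0,0],"gripper":-1}]'

```text
time_s: 10.58
position: [0.4931, 0.0172, 0.0777]
tool_rot: [[-0.064, 0.998, 0.002], [0.998, 0.064, -0.0], [-0.0, 0.002, -1.0]]
ft_force: [5.4, -1.2, -2.9]
grip_width: 0.0265
```

>>> step_arm --steps '[{"xyz":[0,-0.04,0],"turn":[0,0,0],"gripper":-1}]'

```text
time_s: 10.67
position: [0.4915, 0.0171, 0.0777]
tool_rot: [[-0.064, 0.998, 0.002], [0.998, 0.064, -0.0], [-0.0, 0.002, -1.0]]
ft_force: [5.6, -1.1, -2.3]
grip_width: 0.0268
```

>>> step_arm --steps '[{"xyz":[0,-0.04,0],"turn":[0,0,0],"gripper":-1}]'

```text
time_s: 10.75
position: [0.4898, 0.017, 0.0777]
tool_rot: [[-0.064, 0.998, 0.001], [0.998, 0.064, -0.0], [-0.0, 0.001, -1.0]]
ft_force: [5.3, 0.2, -2.1]
grip_width: 0.0265
```

```bash
python3 g.py
```

```text
t 10.75 tcp guard [-0.1358 -0.0203] 0.0777 hook [ 0.0422545  -0.02038213] yaw 3.67 F [ 5.3  0.2 -2.1]
pin px 306.0833333333333 176.16666666666666 12 guard [ 0.02962896 -0.00071009] z 0.0858688345595614
```

>>> step_arm --steps '[{"xyz":[0,-0.03,0],"turn":[0,0,0],"gripper":-1},{"xyz":[0,0,0],"turn":[0,0,0],"gripper":-1}]'

```text
time_s: 10.97
position: [0.4886, 0.017, 0.0777]
tool_rot: [[-0.064, 0.998, 0.001], [0.998, 0.064, -0.0], [-0.0, 0.001, -1.0]]
ft_force: [5.1, -0.9, -2.0]
grip_width: 0.0268
```

>>> step_arm --steps '[{"xyz":[0,-0.03,0],"turn":[0,0,0],"gripper":-1},{"xyz":[0,0,0],"turn":[0,0,0],"gripper":-1}]'

```text
time_s: 11.13
position: [0.4884, 0.0168, 0.0779]
tool_rot: [[-0.064, 0.998, 0.004], [0.998, 0.064, -0.0], [-0.001, 0.004, -1.0]]
ft_force: [8.7, 0.9, -3.6]
grip_width: 0.0267
```

>>> step_arm --steps '[{"xyz":[0,-0.03,0],"turn":[0,0,0],"gripper":-1},{"xyz":[0,0,0],"turn":[0,0,0],"gripper":-1}]'

```text
time_s: 11.3
position: [0.4882, 0.0167, 0.0782]
tool_rot: [[-0.064, 0.998, 0.007], [0.998, 0.064, -0.0], [-0.001, 0.007, -1.0]]
ft_force: [14.3, 1.9, -5.8]
grip_width: 0.0268
```

The TCP has stalled and the force is climbing, which is the stop. I'll check the pin after one more small pull.

>>> step_arm --steps '[{"xyz":[0,-0.03,0],"turn":[0,0,0],"gripper":-1},{"xyz":[0,0,0],"turn":[0,0,0],"gripper":-1}]'

```text
time_s: 11.47
position: [0.4881, 0.0166, 0.0784]
tool_rot: [[-0.064, 0.998, 0.009], [0.998, 0.064, -0.001], [-0.001, 0.009, -1.0]]
ft_force: [18.1, 2.9, -6.5]
grip_width: 0.0265
```

```bash
python3 g.py
```

```text
t 11.4667 tcp guard [-0.1375 -0.0206] 0.0784 hook [ 0.04061885 -0.02070511] yaw 3.66 F [18.1  2.9 -6.5]
pin px 306.09090909090907 176.36363636363637 11 guard [ 0.02892126 -0.00067417] z 0.08591199745183054
```

The bolt is at its stop: the pin travelled 55.8 mm to guard x 29 mm, and the force rose to 18 N with no motion. Now I unhook forward, slide right, and back out.

>>> step_arm --steps '[{"xyz":[0,0.1,0],"turn":[0,0,0],"gripper":-1},{"xyz":[0,0.15,0],"turn":[0,0,0],"gripper":-1},{"xyz":[0,0.1,0],"turn":[0,0,0],"gripper":-1},{"xyz":[0,0,0],"turn":[0,0,0],"gripper":-1},{"xyz":[0,0,0],"turn":[0,0,0],"gripper":-1}]'

```text
time_s: 11.93
position: [0.4981, 0.0179, 0.0773]
tool_rot: [[-0.065, 0.998, -0.001], [0.998, 0.065, 0.0], [0.0, -0.001, -1.0]]
ft_force: [-0.5, 0.9, -1.3]
grip_width: 0.027
```

```bash
python3 g.py
```

```text
t 11.9333 tcp guard [-0.1274 -0.0199] 0.0773 hook [ 0.05054983 -0.01990889] yaw 3.7 F [-0.5  0.9 -1.3]
pin px 306.5 177.0 6 guard [ 0.02650886 -0.00191517] z 0.08682229004521824
```

>>> step_arm --steps '[{"xyz":[-0.2,0,0],"turn":[0,0,0],"gripper":-1},{"xyz":[-0.2,0,0],"turn":[0,0,0],"gripper":-1},{"xyz":[-0.2,0,0],"turn":[0,0,0],"gripper":-1},{"xyz":[-0.2,0,0],"turn":[0,0,0],"gripper":-1},{"xyz":[-0.15,0,0],"turn":[0,0,0],"gripper":-1},{"xyz":[-0.1,0,0],"turn":[0,0,0],"gripper":-1},{"xyz":[0,0,0],"turn":[0,0,0],"gripper":-1},{"xyz":[0,-0.3,0],"turn":[0,0,0],"gripper":-1},{"xyz":[0,-0.4,0],"turn":[0,0,0],"gripper":-1},{"xyz":[0,-0.4,0],"turn":[0,0,0],"gripper":-1},{"xyz":[0,-0.4,0],"turn":[0,0,0],"gripper":-1},{"xyz":[0,-0.4,0],"turn":[0,0,0],"gripper":-1},{"xyz":[0,-0.4,0],"turn":[0,0,0],"gripper":-1},{"xyz":[0,-0.3,0],"turn":[0,0,0],"gripper":-1},{"xyz":[0,0,-0.4],"turn":[0,0,0],"gripper":-1},{"xyz":[0,0,-0.5],"turn":[0,0,0],"gripper":-1},{"xyz":[0,0,-0.5],"turn":[0,0,0],"gripper":-1},{"xyz":[0,0,-0.4],"turn":[0,0,0],"gripper":-1},{"xyz":[0,0,0],"turn":[0,0,0],"gripper":-1},{"xyz":[0,0,0],"turn":[0,0,0],"gripper":-1}]'

```text
time_s: 13.65
position: [0.3974, -0.0307, 0.1496]
tool_rot: [[-0.065, 0.998, 0.001], [0.998, 0.065, -0.0], [-0.001, 0.001, -1.0]]
ft_force: [-0.6, -0.4, -3.3]
grip_width: 0.0269
```

```bash
python3 g.py; python3 hk.py
```

```text
t 13.65 tcp guard [-0.2311 -0.0619] 0.1496 hook [-0.05308297 -0.06190566] yaw 3.7 F [-0.6 -0.4 -3.3]
pin px 306.5 177.0 6 guard [ 0.02650886 -0.00191517] z 0.08449673836929694
scene 113
50 12 x [-5.9  0.7  4.5] z [ 6.1 12.1 15.1] ymax 65.7
70 13 x [-5.4  2.4  7.6] z [ 4.6  7.8 14. ] ymax 89.2
90 13 x [-6.8 -0.3  3.8] z [ 6.8 10.7 14.8] ymax 109.3
110 14 x [-2.4  0.5  4.2] z [ 4.3 10.  15.9] ymax 129.0
130 13 x [-5.2  0.5  4.6] z [ 6.3 10.9 14.4] ymax 146.7
150 15 x [-4.9  1.4  4.2] z [ 4.8  9.7 16.4] ymax 169.3
170 33 x [-1.  17.6 35.7] z [ 4.7 10.  13.8] ymax 183.0
top 134
50 10 x [-4.5 -1.1  2.6] z [ 7.8 11.4 14.5] ymax 68.7
70 18 x [-3.   1.   4.8] z [ 7.8 10.6 15.9] ymax 89.3
90 18 x [-4.7 -0.7  3.5] z [ 8.1 12.3 18.1] ymax 110.0
110 16 x [-3.4  0.5  4.3] z [ 7.1 11.5 18.1] ymax 129.7
130 15 x [-4.6 -0.6  3.5] z [ 7.1 11.9 19.4] ymax 149.6
150 16 x [-3.6  0.7  4.2] z [ 6.6 12.4 16.8] ymax 168.1
170 41 x [-4.2 15.1 36.2] z [ 8.1 11.9 16.9] ymax 183.7
```

The rod hasn't slipped in the grasp and the pin has stayed open. I'll carry the rod back over the mat, aligned with the mat.

>>> step_arm --steps '[{"xyz":[0.3,0.02,0],"turn":[0,0,0],"gripper":-1},{"xyz":[0.45,0.03,0],"turn":[0,0,0],"gripper":-1},{"xyz":[0.5,0.03,0],"turn":[0,0,0],"gripper":-1},{"xyz":[0.5,0.03,0],"turn":[0,0,0],"gripper":-1},{"xyz":[0.5,0.03,0],"turn":[0,0,0],"gripper":-1},{"xyz":[0.5,0.03,0],"turn":[0,0,0],"gripper":-1},{"xyz":[0.5,0.03,0],"turn":[0,0,0],"gripper":-1},{"xyz":[0.5,0.03,0],"turn":[0,0,0],"gripper":-1},{"xyz":[0.5,0.03,0],"turn":[0,0,0],"gripper":-1},{"xyz":[0.5,0.03,0],"turn":[0,0,0],"gripper":-1},{"xyz":[0.5,0.03,0],"turn":[0,0,0],"gripper":-1},{"xyz":[0.5,0.03,0],"turn":[0,0,0],"gripper":-1},{"xyz":[0.5,0.03,0],"turn":[0,0,0],"gripper":-1},{"xyz":[0.5,0.03,0],"turn":[0,0,0],"gripper":-1},{"xyz":[0.5,0.03,0],"turn":[0,0,0],"gripper":-1},{"xyz":[0.5,0.03,0],"turn":[0,0,0],"gripper":-1},{"xyz":[0.5,0.03,0],"turn":[0,0,0],"gripper":-1},{"xyz":[0.38,0.03,0],"turn":[0,0,0],"gripper":-1}]'

```text
time_s: 15.3
position: [0.3957, 0.3163, 0.1482]
tool_rot: [[-0.065, 0.998, -0.002], [0.998, 0.065, -0.001], [-0.001, -0.002, -1.0]]
ft_force: [0.6, -0.1, -1.0]
grip_width: 0.0267
```

>>> step_arm --steps '[{"xyz":[0,0,0],"turn":[0,0,0.55],"gripper":-1},{"xyz":[0,0,0],"turn":[0,0,0.55],"gripper":-1},{"xyz":[0,0,0],"turn":[0,0,0.55],"gripper":-1},{"xyz":[0,0,0],"turn":[0,0,0.55],"gripper":-1},{"xyz":[0,0,0],"turn":[0,0,0.55],"gripper":-1},{"xyz":[0,0,0],"turn":[0,0,0],"gripper":-1},{"xyz":[0,0,0],"turn":[0,0,0],"gripper":-1}]'

```text
time_s: 15.88
position: [0.396, 0.3149, 0.1486]
tool_rot: [[0.154, 0.988, -0.002], [0.988, -0.154, -0.001], [-0.001, -0.002, -1.0]]
ft_force: [-0.5, 0.1, -2.2]
grip_width: 0.027
```

>>> step_arm --steps '[{"xyz":[0,0,0.4],"turn":[0,0,0],"gripper":-1},{"xyz":[0,0,0.4],"turn":[0,0,0],"gripper":-1},{"xyz":[0,0,0.4],"turn":[0,0,0],"gripper":-1},{"xyz":[0,0,0.4],"turn":[0,0,0],"gripper":-1},{"xyz":[0,0,0.4],"turn":[0,0,0],"gripper":-1},{"xyz":[0,0,0.4],"turn":[0,0,0],"gripper":-1},{"xyz":[0,0,0.12],"turn":[0,0,0],"gripper":-1},{"xyz":[0,0,0.12],"turn":[0,0,0],"gripper":-1},{"xyz":[0,0,0.12],"turn":[0,0,0],"gripper":-1},{"xyz":[0,0,0.12],"turn":[0,0,0],"gripper":-1},{"xyz":[0,0,0],"turn":[0,0,0],"gripper":-1},{"xyz":[0,0,0],"turn":[0,0,0],"gripper":-1}]'

```text
time_s: 16.88
position: [0.3964, 0.3151, 0.0345]
tool_rot: [[0.155, 0.988, 0.0], [0.988, -0.155, 0.0], [0.0, 0.0, -1.0]]
ft_force: [-0.7, -0.9, -1.9]
grip_width: 0.0265
```

>>> step_arm --steps '[{"xyz":[0,0,0.05],"turn":[0,0,0],"gripper":-1},{"xyz":[0,0,0.05],"turn":[0,0,0],"gripper":-1},{"xyz":[0,0,0],"turn":[0,0,0],"gripper":-1},{"xyz":[0,0,0],"turn":[0,0,0],"gripper":-1}]'

```text
time_s: 17.22
position: [0.3963, 0.3151, 0.0303]
tool_rot: [[0.155, 0.988, 0.0], [0.988, -0.155, -0.0], [-0.0, 0.0, -1.0]]
ft_force: [-0.3, 0.4, -1.5]
grip_width: 0.0271
```

>>> step_arm --steps '[{"xyz":[0,0,0.04],"turn":[0,0,0],"gripper":-1},{"xyz":[0,0,0],"turn":[0,0,0],"gripper":-1},{"xyz":[0,0,0],"turn":[0,0,0],"gripper":-1}]'

```text
time_s: 17.47
position: [0.3962, 0.3151, 0.0287]
tool_rot: [[0.155, 0.988, -0.0], [0.988, -0.155, -0.0], [-0.0, -0.0, -1.0]]
ft_force: [-0.8, 0.2, -2.1]
grip_width: 0.0266
```

>>> step_arm --steps '[{"xyz":[0,0,0.02],"turn":[0,0,0],"gripper":-1},{"xyz":[0,0,0],"turn":[0,0,0],"gripper":-1},{"xyz":[0,0,0],"turn":[0,0,0],"gripper":-1}]'

```text
time_s: 17.72
position: [0.3963, 0.3151, 0.0284]
tool_rot: [[0.155, 0.988, 0.0], [0.988, -0.155, 0.0], [0.0, 0.0, -1.0]]
ft_force: [-1.0, -0.9, 4.8]
grip_width: 0.0266
```

Contact with the mat is confirmed at +4.8 N. I release, rise, and then move well clear.

>>> step_arm --steps '[{"xyz":[0,0,0],"turn":[0,0,0],"gripper":-0.2},{"xyz":[0,0,0],"turn":[0,0,0],"gripper":-0.2},{"xyz":[0,0,0],"turn":[0,0,0],"gripper":0.4},{"xyz":[0,0,0],"turn":[0,0,0],"gripper":1},{"xyz":[0,0,0],"turn":[0,0,0],"gripper":1},{"xyz":[0,0,0],"turn":[0,0,0],"gripper":1},{"xyz":[0,0,0],"turn":[0,0,0],"gripper":1},{"xyz":[0,0,0],"turn":[0,0,0],"gripper":1},{"xyz":[0,0,-0.2],"turn":[0,0,0],"gripper":1},{"xyz":[0,0,-0.4],"turn":[0,0,0],"gripper":1},{"xyz":[0,0,-0.6],"turn":[0,0,0],"gripper":1},{"xyz":[0,0,-0.6],"turn":[0,0,0],"gripper":1},{"xyz":[0,0,-0.6],"turn":[0,0,0],"gripper":1},{"xyz":[0,0,-0.6],"turn":[0,0,0],"gripper":1},{"xyz":[0,0,-0.6],"turn":[0,0,0],"gripper":1},{"xyz":[0,0,-0.6],"turn":[0,0,0],"gripper":1},{"xyz":[0,0,-0.6],"turn":[0,0,0],"gripper":1},{"xyz":[0,0,-0.6],"turn":[0,0,0],"gripper":1}]'

```text
time_s: 19.22
position: [0.3958, 0.3149, 0.2458]
tool_rot: [[0.155, 0.988, 0.0], [0.988, -0.155, 0.0], [0.0, 0.0, -1.0]]
ft_force: [-0.0, -0.7, -0.2]
grip_width: 0.0853
```

>>> step_arm --steps '[{"xyz":[0.3,-0.5,0],"turn":[0,0,0],"gripper":1},{"xyz":[0.3,-0.5,0],"turn":[0,0,0],"gripper":1},{"xyz":[0.3,-0.5,0],"turn":[0,0,0],"gripper":1},{"xyz":[0.3,-0.5,0],"turn":[0,0,0],"gripper":1},{"xyz":[0.3,-0.5,0],"turn":[0,0,0],"gripper":1},{"xyz":[0.3,-0.5,0],"turn":[0,0,0],"gripper":1},{"xyz":[0.3,-0.5,0],"turn":[0,0,0],"gripper":1},{"xyz":[0.3,-0.5,0],"turn":[0,0,0],"gripper":1},{"xyz":[0.3,-0.5,0],"turn":[0,0,0],"gripper":1},{"xyz":[0.3,-0.5,0],"turn":[0,0,0],"gripper":1},{"xyz":[0,0,0],"turn":[0,0,0],"gripper":1},{"xyz":[0,0,0],"turn":[0,0,0],"gripper":1}]'

```text
time_s: 20.22
position: [0.2165, 0.4648, 0.2443]
tool_rot: [[0.153, 0.988, 0.0], [0.988, -0.153, 0.0], [0.0, 0.0, -1.0]]
ft_force: [1.0, 0.4, -0.7]
grip_width: 0.0852
```

```bash
python3 g.py; sed -i "s/'top','scene'/'top','scene'/; s/0\.npz/9.npz/" m.py; python3 - <<'E'
from h import *
for n in ['top','scene']:
    im,d,ci=grab(n,n+'9.png'); np.savez(n+'9.npz',im=im,d=d,E=ci['extrinsics'],k=[ci[a] for a in('fx','fy','cx','cy')])
E
python3 m.py | grep -E 'orange|dark|mat|red'
```

```text
t 20.2167 tcp guard [-0.3796  0.4442] 0.2443 hook [-0.20579434  0.4056777 ] yaw -8.8 F [ 1.   0.4 -0.7]
pin px 306.2857142857143 176.85714285714286 7 guard [ 0.02709064 -0.00120457] z 0.08777915943834702
top mat 2908 pix [235. 233.] ray mean [0.463 0.317 0.004] rect c [461. 316.] [154. 293.] 81.1 z [-0.003  0.003  0.009]
top red 6 pix [306. 177.] ray mean [0.651 0.046 0.088] rect c [651.  46.] [4. 7.] 88.6 z [0.082 0.088 0.091]
top red 623 pix [467. 197.] ray mean [ 0.565 -0.517  0.088] rect c [ 565. -517.] [95. 89.] 88.4 z [0.016 0.021 0.027]
top dark 22 pix [241. 176.] ray mean [0.672 0.289 0.028] rect c [673. 290.] [20. 55.] 36.2 z [0.001 0.008 0.026]
top dark 83 pix [285. 176.] ray mean [0.668 0.127 0.028] rect c [667. 127.] [22. 52.] 89.0 z [-0.001  0.005  0.01 ]
top dark 41 pix [288. 189.] ray mean [0.618 0.117 0.028] rect c [618. 119.] [17. 40.] 4.1 z [-0.     0.004  0.011]
top dark 76 pix [239. 218.] ray mean [0.515 0.296 0.028] rect c [505. 296.] [143.  33.] 2.8 z [0.013 0.018 0.022]
scene orange 62 pix [299. 137.] ray mean [ 0.422 -0.327  0.032] rect c [ 423. -327.] [  9. 1
[... 275 characters left out ...]
e orange 169 pix [408. 242.] ray mean [0.386 0.318 0.032] rect c [386. 318.] [28. 88.] 80.8 z [0.028 0.033 0.039]
scene orange 456 pix [342. 387.] ray mean [0.868 0.57  0.032] rect c [868. 570.] [92. 41.] 0.1 z [0.097 0.101 0.105]
scene mat 2922 pix [389. 259.] ray mean [0.47  0.321 0.004] rect c [461. 317.] [158. 298.] 81.1 z [0.    0.006 0.011]
scene red 338 pix [243. 124.] ray mean [ 0.598 -0.477  0.088] rect c [ 599. -478.] [96. 95.] 89.7 z [0.018 0.023 0.03 ]
scene dark 249 pix [314. 245.] ray mean [0.664 0.136 0.028] rect c [661. 134.] [87. 51.] 2.0 z [0.002 0.008 0.013]
scene dark 103 pix [376. 259.] ray mean [0.519 0.304 0.028] rect c [510. 304.] [150.  34.] 1.9 z [0.013 0.019 0.025]
```

View pics/top9.png

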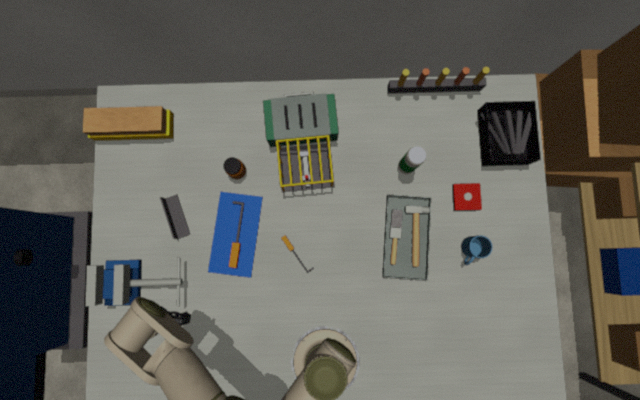

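The final view shows the rod flat on the mat (handle (235,255), hook (239,204)), the pin drawn to the front of the guard at (306,177), and everything else where it was. I'll hand the job in.

```bash
python3 -c "
from rig import order; print(order.close_job())"
```

```text
the job is handed in; nothing more can be done
None
```

The bolt is drawn open to its stop and the rod is back flat on the blue mat. I handed the job in at about 20 s of the 64 s allowed. I gripped the larger rod's handle and passed the hook in to the right of the pin. After sliding it left behind the pin, I pulled the bolt until it stopped, then unhooked and backed out. Only the hook worked the bolt, and the gripper stayed outside the guard.

**Last checks:**
- **Bolt:** the pin moved from about 85 mm to about 29 mm guard x (30 mm is fully open). At the stop the pull rose from 5 N to 18 N while the tool stood still.
- **Pin after unhooking:** it reads 27 mm instead of 29 mm. I put this down to the guard's front roof bar partly hiding it, not to movement.
- **Rod:** it lies wholly on the mat, with the handle top at 33 mm and the shaft top at about 18–19 mm, the same heights as at the start. The gripper is open and well clear.
- **Other things:** the decoy rod and the magnet measured within 1 mm of where they started. I checked the rest only by eye in the top view, and they look unmoved.

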